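Open the bur stand by its lever and ease the cover shut

ROBOT

A 6-joint arm with a two-finger parallel gripper is mounted at the origin on the work surface. World frame = base frame: x ahead of the robot, y to its left, z up, the work surface at z = 0. Lengths are in m, angles in rad, forces in N, time in s.
With the tool pointing down it reaches from about 0.375 to 0.975 m from the base axis. Payload 3.8 kg.
Tool frame: the origin (TCP) lies on the mounting face of the last link; the fingertips stand 173 mm ahead of it and the grasp point (between the pads) lies 155 mm ahead of it; z points along the fingers, y is the line along which they close (so a half turn about z gives the same grasp; the last joint's range is limited). The gripper opens to 85 mm and grips with 20 to 120 N. Pads are 22 mm wide; open, the fingers measure 114 mm over their backs; the gripper's body (76 mm by 85 mm) begins 54 mm behind the grasp point. The pads swing forward as they close: fully open they stand 13 mm farther back than shut.
Start: joints at [-1.207, 0.264, 1.604, -0, 1.274, -0.037], TCP at [0.263, -0.622, 0.405] pointing down, gripper open.
Joint ranges: [-2.63, 2.63], [-0.94, 2.18], [0.31, 2.57], [-1.31, 4.45], [0, 2.66], [-2.55, 2.55]. Speed limits (rad/s): [2.57, 2.57, 3.14, 3.14, 3.14, 3.14].

INTERFACE

Orientations are given as a rotation vector (axis times angle).
In Python, from workcell import bot gives the robot as it stands.
- The arm moves only by the tool drive_tool, never from a script. Its argument "increments" is a list of rows, each an object with "delta_pos": the shift along the tool's x, y, z in mm, a list of three; "turn": the turn about the tool's z in rad; "jaw": the opening, from -1 (shut) to 1 (fully open). A call has 1 to 8 rows; each row shifts and turns the commanded pose from where the row before left it, along the tool's axes as they then stand; what a row does not reach is not made up. A row lasts 1/12 s, in which the tool goes at most 41.7 mm and 7.16 degrees, less where a joint would pass 70% of its speed; a pose out of reach is approached as far as the arm can. A call is refused whole if a number of a shift passes 41.7 or a number of a turn 0.125, either way. A call with a gripper value outside its range is refused whole. The fingers move at their own pace and stop on an object; "grip_force" is the grip in N (left out, the last holds). Time passes only in rows, so rows that do not move let the fingers close. It gives the time, the measured TCP pose, the force, the opening and the grip force at its end, in the units of the state.
- bot.read_state(): the state, without advancing time (a new reading comes with each control period).
- bot.read_camera(name): name is "side" or "top"; returns a dict with "pixels" (384x512x3 uint8, red, green, blue), "fovy" (degrees; the focal length in pixels is half the picture's height over the tangent of half this angle, whatever the lens; pixels are square), "cx", "cy" (the principal point, pixels), "camera_from_world" (4x4, takes a point from world to camera coordinates). Camera axes: x right, y down, z forward; pixel columns grow to the right and rows downward; lengths in m; the calibration is good to about 2 mm. A picture is of the moment at which its call begins. There is no depth.
- bot.finish_job(): hands the job in; it is judged then, once.
The state is a dict: "time": time; "q": joint angles; "joint_vel": joint speeds; "joint_torque": joint torques, N m; "tool_pos": TCP position; "tcp_rot": TCP orientation; "wrist_force": force on the tool from outside, world axes, zero at the start; "torque": the same for the moment, N m; "width": opening from 0.0 (shut) to 1.0 (fully open); "grip_force": force on a finger pad.
Only numpy, scipy, OpenCV 4.12 (cv2) and the standard library are available. Lean on these libraries where they do the work, as an engineer would, in place of code of your own. Each camera call takes 0.05 s, during which the arm holds its last target. There are 200 camera calls.

TASK

The dentist wants to take a bur: with the fingertips press the lever pad of the bur stand (the wider case with the arched clear cover) all the way down so that its cover opens fully, and keep it open for three seconds. Then let the lever up slowly so that the cover comes down softly and never slams, and finish clear of it with the cover shut. Pick nothing up, do not touch the cover itself, and leave the cotton-roll box shut and everything else where it stands.

Things in the scene. Friction and masses are not known exactly. Their poses are not given: they have to be found in the camera images.
- bur_stand: bur stand: cream base 200 x 192 mm with a sloping block of dental burs under an arched clear cover, 160 mm tall when shut; fixed to the table; origin at the centre of the base's underside; its x axis points from its front (lever side) to its back (cover hinge), z up
- bur_stand_pad (a point): centre of the top face of the bur stand's lever pad: a rubber-topped plate 60 mm long (along the stand's y) and 36 mm wide (along its x), 10 mm thick, on a flat arm that sticks out of the middle of the stand's front. The pad's centre lies 173 mm in front of the stand's origin, about 79 mm above the table at rest, and moves with the lever: pressed fully it is 45 mm lower, having moved level by only about 2 mm.
- bur_stand_lever (a joint): angle of the bur stand's lever: 0 at rest (pad up, tilted 0.19 rad so that its outer edge is the higher), grows as the pad is pressed down, stop at 0.38 rad (pad tilted 0.19 rad the other way). The pad swings on a 120 mm arm about a pivot just inside the stand's front
- bur_stand_cover (a joint): opening angle of the bur stand's cover, hinged along the stand's back: 0 shut, 0.95 rad fully open. Linked to the lever: cover angle = 2.5 x lever angle. Nothing slows the cover or keeps it up: its weight (2 to 7 N at the pad) pushes the pad back up, and if the lever is let go it falls and slams
- bur_stand_lip (a point): middle of the clear cover's front lower edge, 68 mm above the table, 102 mm in front of the stand's origin, 71 mm behind the pad's centre when shut. The cover is 205 mm deep, 202 mm wide, hinged 125 mm above the table, 90 mm behind the origin; opening, this edge rises 180 mm, swinging up to 10 mm forward, so a gripper should stand with its broad side along the pad
- roll_box: cotton-roll box: smaller white box 150 x 140 mm, 101 mm tall, with a flat opaque grey lid and a lever just like the bur stand's; fixed to the table; not to be used; origin on its underside, 100 mm behind its front face; x axis from its front to its back, z up
- roll_box_pad (a point): centre of the top of the cotton-roll box's lever pad (same size and height as the bur stand's, 173 mm in front of the box's origin)
- roll_box_lever (a joint): angle of the cotton-roll box's lever: 0 at rest, 0.38 rad fully pressed
- dropper_a: loose black dropper bottle, 25 mm diameter, 58 mm tall, stands in front of the bur stand close behind one end of its lever pad; origin at the centre of its underside
- dropper_b: loose white dropper bottle, 25 mm diameter, 58 mm tall, stands in front of the cotton-roll box close behind one end of its lever pad; origin at the centre of its underside
- amber_bottle: loose brown glass bottle, 60 mm diameter, 125 mm tall; origin at the centre of its underside
- applicator_tube: loose white tube with a wider foot, 60 mm diameter, 103 mm tall; origin at the centre of its underside
- tin: loose round metal tin, 52 mm diameter, 26 mm tall; origin at the centre of its underside
- cream_jar: loose white jar, 48 mm diameter, 42 mm tall; origin at the centre of its underside
- mirror: loose dental mirror lying on the table, 140 mm long along its x, 9 mm thick; origin under the middle of its handle

How it is judged:
On the way, in this order (a step that is already met when the one before it is completed fails the run):
1. the bur stand's cover is held fully open (within 0.1 rad) for 2.8 s (value of joint bur_stand_cover above 0.85 rad), for 2.8 s.
2. the cover is shut again (value of joint bur_stand_cover below 0.04 rad), for 0.3 s.
At the end, for the whole second after the job is handed in: The bur stand's cover is shut (under 0.04 rad) and still, its lever up (under 0.02 rad), the cotton-roll box's lever unpressed (under 0.03 rad), and every loose thing within 20 mm of where it began (value of joint bur_stand_cover below 0.04 rad and value of joint bur_stand_lever below 0.02 rad and value of joint roll_box_lever below 0.03 rad and linear speed of bur_stand_cover below 0.02 m/s and distance of each of dropper_a, dropper_b, amber_bottle, applicator_tube, tin, cream_jar, mirror from where it was at the start of the episode below 0.02 m); the robot touches nothing.
It fails at once if the cover slams: it falls faster than 2 rad/s (its front edge about 0.4 m/s) (velocity of joint bur_stand_cover below -2 rad/s).
It fails at once if the cover itself is touched (over 1 N) (contact force between any of the fingers, the arm and bur_stand_cover above 1 N).
It fails at once if the cotton-roll box's lever is pressed (over 0.08 rad) (value of joint roll_box_lever above 0.08 rad).
It fails at once if a loose thing is knocked, tipped, carried (moved over 20 mm) or lifted (over 8 mm) (distance of any of dropper_a, dropper_b, amber_bottle, applicator_tube, tin, cream_jar, mirror from where it was at the start of the episode above 0.02 m or height (world z) of any of dropper_a, dropper_b, amber_bottle, applicator_tube, tin, cream_jar, mirror above 0.008 m).
It also fails if it takes over 48 s, if anything falls off the work surface, if the arm or the gripper's body presses on something with over 40 N, if the wrist force passes 120 N, or if a joint passes its speed limit or range.

## Working session

There is one attempt and no reset: what is moved stays moved. The work goes in short steps, Python scripts to look and compute and a tool call to move; the robot and the scene stay as the last step left them, time stands still between calls to the robot, and variables do not carry over. Pictures are saved under pics/ and viewed, at most 10 in all, crops included, and the job is handed in when it is done.

Besides the shell and the picture viewer there is one more tool, called by a JSON object that holds its "api" and its "payload", one argument or row to a line. drive_tool: Moves the arm, as the interface text tells. Its arguments: {"type":"object","properties":{"increments":{"type":"array"},"grip_force":{"type":"number"}},"required":["increments"]}

```bash
mkdir -p pics; python3 - <<'E'
from workcell import bot
import cv2,pickle
d={}
for n in ("top","side"):
    c=bot.read_camera(n); d[n]=c
    cv2.imwrite(f"pics/{n}0.png",cv2.resize(c["pixels"][:,:,::-1],(800,600),interpolation=cv2.INTER_CUBIC))
    print(n,c["fovy"],c["cx"],c["cy"],c["camera_from_world"].round(4).tolist())
pickle.dump(d,open("cams.pkl","wb"))
print(bot.read_state())
E
```

```text
top 48.80866959297299 260.72471471833046 193.25934680788353 [[-0.0088, -1.0, 0.0008, -0.0048], [-0.9885, 0.0086, -0.1511, 0.542], [0.151, -0.0021, -0.9885, 1.397], [0.0, 0.0, 0.0, 1.0]]
side 52.573384371311846 259.40092312173323 201.85780030742214 [[-0.9616, -0.2739, 0.0204, 0.4913], [-0.2249, 0.7428, -0.6306, 0.1959], [0.1576, -0.611, -0.7758, 1.0543], [0.0, 0.0, 0.0, 1.0]]
{'time': 0.1, 'q': array([-1.20686952e+00,  2.64658133e-01,  1.60525395e+00,  9.51932983e-06,
        1.27374343e+00, -3.69078777e-02]), 'joint_vel': array([ 0.00116701, -0.00343534, -0.0039689 , -0.00070699,  0.00150077,
        0.00148042]), 'joint_torque': array([-1.23700697e-04, -5.16708219e+01, -3.68589950e+01, -6.38859410e-05,
        6.27268542e-03,  2.49036964e-05]), 'tool_pos': array([ 0.2632555 , -0.62119525,  0.40349053]), 'tcp_rot': array([-3.07671399e+00, -6.25013239e-01,  5.13031659e-04]), 'wrist_force': array([-0.15473607, -0.5211744 , -0.05789788]), 'torque': array([-0.02708816, -0.0237502 , -0.00985305]), 'grip_force': 0.0, 'width': 0.9984621403052044}
```

View pics/top0.png

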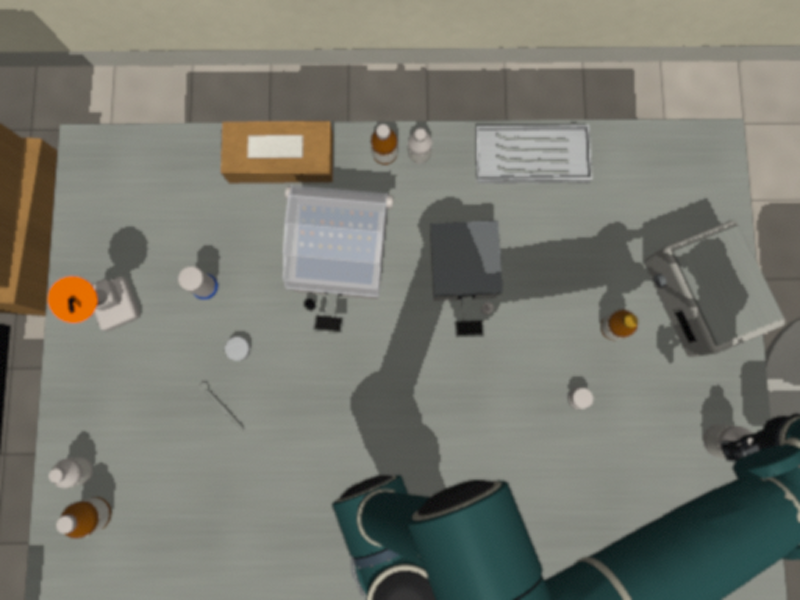

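View pics/side0.png

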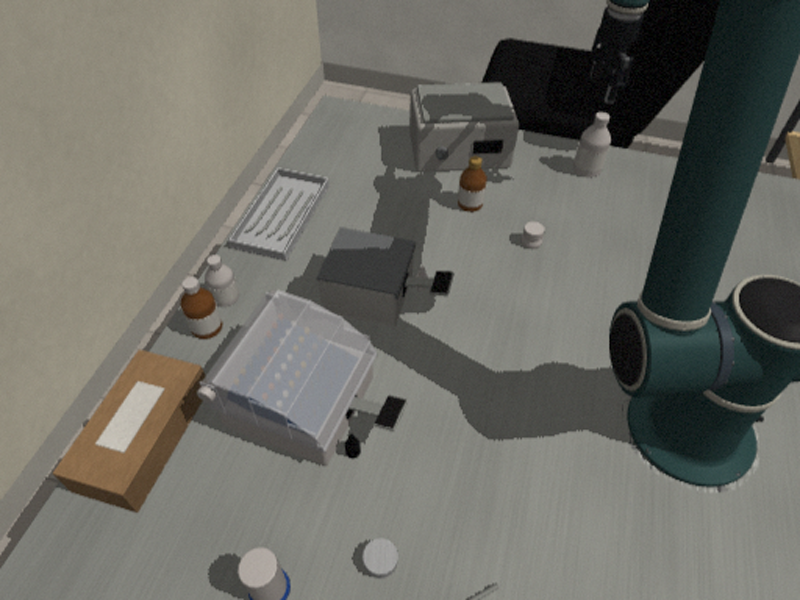

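The top view shows the bur stand pad at about (328,324) and the roll-box pad at (469,328). Black dropper_a is at (309,303), behind the pad's left (+y) end. In the side view the bur pad is at about (390,412). I'll enlarge both.

```bash
cat > h.py <<'E'
import numpy as np,pickle,cv2
d=pickle.load(open("cams.pkl","rb"))
def P(n):
    c=d[n]; f=192/np.tan(np.radians(c["fovy"]/2))
    return np.array([[f,0,c["cx"]],[0,f,c["cy"]],[0,0,1]])@c["camera_from_world"][:3]
def proj(n,X):
    p=P(n)@np.append(X,1); return p[:2]/p[2]
def onz(n,uv,z):
    H=P(n); M=np.c_[H[:,0],H[:,1],H[:,2]*z+H[:,3]]; p=np.linalg.solve(M,np.append(uv,1)); return p[:2]/p[2]
E
python3 - <<'E'
from h import *
a=d["top"]["pixels"][170:220,175:255,::-1]; b=d["side"]["pixels"][235:305,190:270,::-1]
cv2.imwrite("pics/c.png",np.vstack([cv2.resize(a,None,fx=5,fy=5,interpolation=2),cv2.resize(b,None,fx=5,fy=5,interpolation=2)])[:600])
s=.64
print("pad top",onz("top",(328*s,323*s),.079),"side",onz("side",(390*s,411*s),.079))
print("lip",onz("top",(284*s,290*s),.068),onz("top",(379*s,296*s),.068))
print("rollpad",onz("top",(469*s,328*s),.079))
E
```

```text
pad top [0.49279868 0.15815182] side [0.492926   0.15891818]
lip [0.56604626 0.25424998] [0.55127021 0.05103668]
rollpad [ 0.47960806 -0.13865849]
```

View pics/c.png

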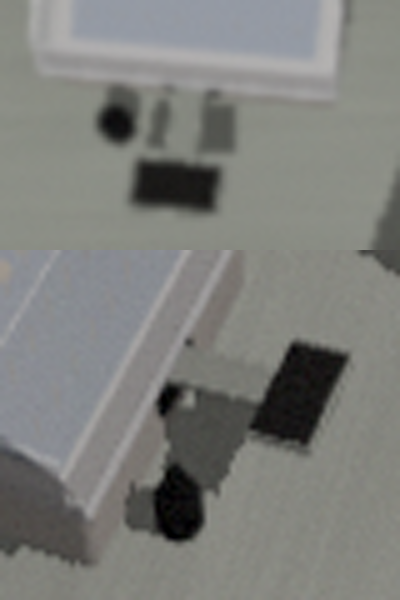

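```bash
cat >> h.py <<'E'
from scipy.spatial.transform import Rotation as R
yx=np.array([.997,-.073]); yy=np.array([.073,.997])
pad=np.array([.4925,.1583])
def report(goal,yaw=-.073):
    from workcell import bot
    s=bot.read_state(); T=R.from_rotvec(s["tcp_rot"]); M=T.as_matrix()
    best=min(((np.arctan2(*(M.T@(sg*np.array([*yy,0])))[[0,1]])*-1) for sg in(1,-1)),key=abs)
    print("t",round(s["time"],2),"pos",s["tool_pos"].round(4),"F",s["wrist_force"].round(1),"q",s["q"].round(2),"w",round(s["width"],2))
    print("tool x",M[:,0].round(3),"y",M[:,1].round(3),"z",M[:,2].round(3))
    print("shift tool mm",(M.T@(np.array(goal)-s["tool_pos"])*1e3).round(1),"turn",round(best,4))
E
python3 - <<'E'
from h import *
a=onz("top",(198.6,195),.058); print("dropper",a,"rel pad x,y",(a-pad)@yx,(a-pad)@yy)
g=pad-.006*yx; print(g); report([*g,.40])
E
```

```text
dropper [0.53527937 0.19900087] rel pad x,y 0.03967986930664408 0.043701664344030264
[0.486518 0.158738]
t 0.1 pos [ 0.2633 -0.6212  0.4035] F [-0.2 -0.5 -0.1] q [-1.21  0.26  1.61  0.    1.27 -0.04] w 1.0
tool x [0.921 0.39  0.   ] y [ 0.39  -0.921 -0.002] z [-0.001  0.002 -1.   ]
shift tool mm [ 509.9 -631.     4.8] turn 0.4739
```

{"api": "drive_tool", "payload": {
  "increments": [
    {"delta_pos": [10, -13, 0], "turn": 0, "jaw": -1},
    {"delta_pos": [20, -25, 0], "turn": 0, "jaw": -1},
    {"delta_pos": [21, -26, 0], "turn": 0, "jaw": -1},
    {"delta_pos": [21, -26, 0], "turn": 0, "jaw": -1},
    {"delta_pos": [21, -26, 0], "turn": 0, "jaw": -1},
    {"delta_pos": [21, -26, 0], "turn": 0, "jaw": -1},
    {"delta_pos": [21, -26, 0], "turn": 0, "jaw": -1},
    {"delta_pos": [21, -26, 0], "turn": 0, "jaw": -1}
  ]
}}

```text
time: 0.77
tool_pos: [0.3313, -0.3803, 0.4041]
tcp_rot: [-3.078, -0.625, 0.001]
wrist_force: [0.4, 0.4, 0.0]
width: 0.003
grip_force: 0.0
```

{"api": "drive_tool", "payload": {
  "increments": [
    {"delta_pos": [21, -26, 0], "turn": 0, "jaw": -1},
    {"delta_pos": [21, -26, 0], "turn": 0, "jaw": -1},
    {"delta_pos": [21, -26, 0], "turn": 0, "jaw": -1},
    {"delta_pos": [21, -26, 0], "turn": 0, "jaw": -1},
    {"delta_pos": [21, -26, 0], "turn": 0, "jaw": -1},
    {"delta_pos": [21, -26, 0], "turn": 0, "jaw": -1},
    {"delta_pos": [21, -26, 0], "turn": 0, "jaw": -1},
    {"delta_pos": [10, -13, 0], "turn": 0, "jaw": -1}
  ]
}}

```text
time: 1.43
tool_pos: [0.3998, -0.1384, 0.4043]
tcp_rot: [-3.077, -0.628, -0.0]
wrist_force: [0.2, 0.2, 0.7]
width: -0.0
grip_force: 0.0
```

```bash
python3 -c "
from h import *
report([.4865,.1587,.40])"
```

```text
t 1.43 pos [ 0.3998 -0.1384  0.4043] F [0.2 0.2 0.7] q [-0.39 -0.23  2.11  0.    1.27  0.78] w -0.0
tool x [0.92  0.392 0.001] y [ 0.392 -0.92  -0.001] z [-0.     0.002 -1.   ]
shift tool mm [ 196.1 -239.4    4.8] turn 0.4756
```

{"api": "drive_tool", "payload": {
  "increments": [
    {"delta_pos": [16, -20, 0], "turn": 0, "jaw": -1},
    {"delta_pos": [26, -32, 0], "turn": 0, "jaw": -1},
    {"delta_pos": [28, -34, 0], "turn": 0, "jaw": -1},
    {"delta_pos": [28, -34, 0], "turn": 0, "jaw": -1},
    {"delta_pos": [28, -34, 0], "turn": 0, "jaw": -1},
    {"delta_pos": [28, -34, 0], "turn": 0, "jaw": -1},
    {"delta_pos": [26, -32, 0], "turn": 0, "jaw": -1},
    {"delta_pos": [16, -19, 0], "turn": 0, "jaw": -1}
  ]
}}

```text
time: 2.1
tool_pos: [0.4845, 0.1497, 0.4044]
tcp_rot: [-3.077, -0.628, -0.0]
wrist_force: [0.2, 0.0, 0.3]
width: 0.001
grip_force: 0.0
```

{"api": "drive_tool", "payload": {
  "increments": [
    {"delta_pos": [0, 0, 0], "turn": 0.08, "jaw": -1},
    {"delta_pos": [0, 0, 0], "turn": 0.1, "jaw": -1},
    {"delta_pos": [0, 0, 0], "turn": 0.1, "jaw": -1},
    {"delta_pos": [0, 0, 0], "turn": 0.1, "jaw": -1},
    {"delta_pos": [0, 0, 0], "turn": 0.095, "jaw": -1},
    {"delta_pos": [0, 0, 0], "turn": 0, "jaw": -1}
  ]
}}

```text
time: 2.6
tool_pos: [0.484, 0.1462, 0.4041]
tcp_rot: [3.139, -0.12, -0.002]
wrist_force: [-0.3, 0.1, -0.0]
width: 0.003
grip_force: 0.0
```

```bash
python3 - <<'E'
from h import *
report([.4865,.1587,.29])
from workcell import bot
for n in("top","side"): d[n]=bot.read_camera(n)
cv2.imwrite("pics/v1.png",np.hstack([cv2.resize(d[n]["pixels"][a:b,c:e,::-1],(400,400),interpolation=2) for n,a,b,c,e in(("top",120,280,130,290),("side",130,330,150,350))]))
E
```

```text
t 2.6 pos [0.484  0.1462 0.4041] F [-0.3  0.1 -0. ] q [ 0.24 -0.06  1.96 -0.    1.24  1.89] w 0.0
tool x [ 0.997 -0.076 -0.001] y [-0.076 -0.997  0.   ] z [-0.001 -0.    -1.   ]
shift tool mm [  1.6 -12.6 114.1] turn -0.0032
```

View pics/v1.png

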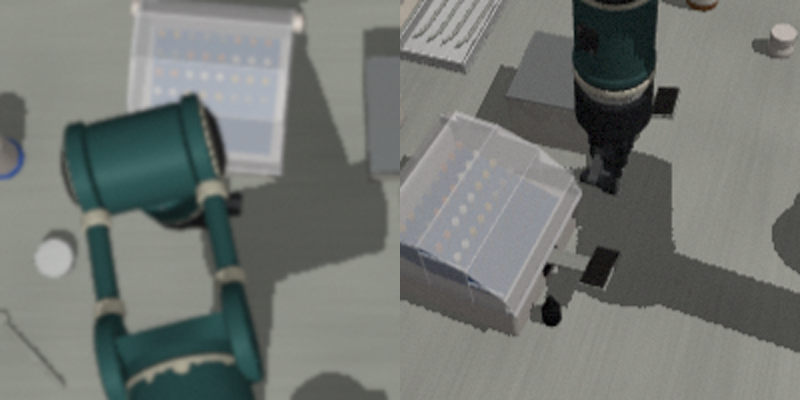

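The fingers are shut and the tool axes match the stand. The wrist has room in front of the cover. The gripper stands about 12 mm short in y, so I'll correct that and then descend.

{"api": "drive_tool", "payload": {
  "increments": [
    {"delta_pos": [1, -6, 10], "turn": 0, "jaw": -1},
    {"delta_pos": [1, -6, 20], "turn": 0, "jaw": -1},
    {"delta_pos": [0, 0, 25], "turn": 0, "jaw": -1},
    {"delta_pos": [0, 0, 25], "turn": 0, "jaw": -1},
    {"delta_pos": [0, 0, 25], "turn": 0, "jaw": -1},
    {"delta_pos": [0, 0, 15], "turn": 0, "jaw": -1},
    {"delta_pos": [0, 0, 10], "turn": 0, "jaw": -1},
    {"delta_pos": [0, 0, 0], "turn": 0, "jaw": -1}
  ]
}}

```text
time: 3.37
tool_pos: [0.4858, 0.1579, 0.2715]
tcp_rot: [3.138, -0.115, -0.008]
wrist_force: [-1.3, -0.0, -0.4]
width: -0.004
grip_force: 0.0
```

```bash
python3 - <<'E'
from h import *
report([.4865,.1587,.207])
from workcell import bot
for n in("top","side"): d[n]=bot.read_camera(n)
cv2.imwrite("pics/v2.png",np.hstack([cv2.resize(d[n]["pixels"][a:b,c:e,::-1],(400,400),interpolation=2) for n,a,b,c,e in(("top",150,250,160,260),("side",200,300,180,280))]))
E
```

```text
t 3.37 pos [0.4858 0.1579 0.2715] F [-1.3 -0.  -0.4] q [0.27 0.08 2.08 0.   0.99 1.91] w -0.0
tool x [ 0.997 -0.073 -0.005] y [-0.073 -0.997  0.002] z [-0.005 -0.001 -1.   ]
shift tool mm [ 1.  -1.  64.5] turn -0.0001
```

View pics/v2.png

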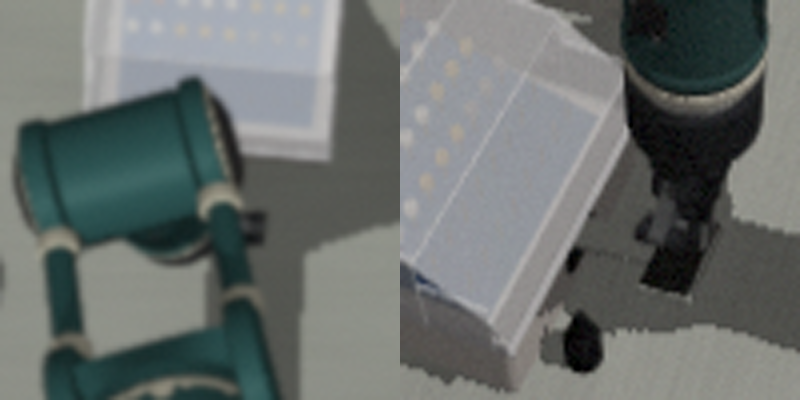

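The side view shows the fingertips right over the pad's middle, with dropper_a clear. Now I'll press down.

{"api": "drive_tool", "payload": {
  "increments": [
    {"delta_pos": [0, 0, 4], "turn": 0, "jaw": -1},
    {"delta_pos": [0, 0, 4], "turn": 0, "jaw": -1},
    {"delta_pos": [0, 0, 3], "turn": 0, "jaw": -1},
    {"delta_pos": [0, 0, 3], "turn": 0, "jaw": -1},
    {"delta_pos": [0, 0, 3], "turn": 0, "jaw": -1},
    {"delta_pos": [0, 0, 3], "turn": 0, "jaw": -1},
    {"delta_pos": [0, 0, 3], "turn": 0, "jaw": -1},
    {"delta_pos": [0, 0, 3], "turn": 0, "jaw": -1}
  ]
}}

```text
time: 4.13
tool_pos: [0.4869, 0.1581, 0.2488]
tcp_rot: [-3.139, 0.117, 0.002]
wrist_force: [-3.3, 0.2, 4.8]
width: 0.0
grip_force: 2.3
```

{"api": "drive_tool", "payload": {
  "increments": [
    {"delta_pos": [0, 0, 3], "turn": 0, "jaw": -1},
    {"delta_pos": [0, 0, 3], "turn": 0, "jaw": -1},
    {"delta_pos": [0, 0, 3], "turn": 0, "jaw": -1},
    {"delta_pos": [0, 0, 3], "turn": 0, "jaw": -1},
    {"delta_pos": [0, 0, 3], "turn": 0, "jaw": -1},
    {"delta_pos": [0, 0, 3], "turn": 0, "jaw": -1},
    {"delta_pos": [0, 0, 3], "turn": 0, "jaw": -1},
    {"delta_pos": [0, 0, 3], "turn": 0, "jaw": -1}
  ]
}}

```text
time: 4.8
tool_pos: [0.4869, 0.158, 0.2242]
tcp_rot: [-3.139, 0.117, 0.001]
wrist_force: [-4.5, 1.2, 3.5]
width: 0.001
grip_force: 2.3
```

{"api": "drive_tool", "payload": {
  "increments": [
    {"delta_pos": [0, 0, 3], "turn": 0, "jaw": -1},
    {"delta_pos": [0, 0, 3], "turn": 0, "jaw": -1},
    {"delta_pos": [0, 0, 2], "turn": 0, "jaw": -1},
    {"delta_pos": [0, 0, 2], "turn": 0, "jaw": -1},
    {"delta_pos": [0, 0, 2], "turn": 0, "jaw": -1},
    {"delta_pos": [0, 0, 1], "turn": 0, "jaw": -1}
  ]
}}

```text
time: 5.3
tool_pos: [0.4873, 0.158, 0.2114]
tcp_rot: [3.139, -0.117, 0.001]
wrist_force: [-2.8, 0.9, 2.4]
width: 0.001
grip_force: 1.6
```

{"api": "drive_tool", "payload": {
  "increments": [
    {"delta_pos": [0, 0, 1], "turn": 0, "jaw": -1},
    {"delta_pos": [0, 0, 1], "turn": 0, "jaw": -1}
  ]
}}

```text
time: 5.47
tool_pos: [0.4874, 0.158, 0.2097]
tcp_rot: [3.139, -0.116, 0.001]
wrist_force: [-1.2, -0.0, 2.0]
width: 0.001
grip_force: 1.6
```

{"api": "drive_tool", "payload": {
  "increments": [
    {"delta_pos": [0, 0, 1], "turn": 0, "jaw": -1},
    {"delta_pos": [0, 0, 1], "turn": 0, "jaw": -1}
  ]
}}

```text
time: 5.63
tool_pos: [0.4875, 0.158, 0.2078]
tcp_rot: [-3.139, 0.116, -0.002]
wrist_force: [-1.3, -0.1, 2.6]
width: -0.002
grip_force: 1.5
```

{"api": "drive_tool", "payload": {
  "increments": [
    {"delta_pos": [0, 0, 1], "turn": 0, "jaw": -1},
    {"delta_pos": [0, 0, 0], "turn": 0, "jaw": -1}
  ]
}}

```text
time: 5.8
tool_pos: [0.4876, 0.158, 0.2071]
tcp_rot: [-3.139, 0.116, -0.002]
wrist_force: [-2.3, 0.4, 3.3]
width: -0.001
grip_force: 2.1
```

```bash
python3 - <<'E'
from h import *
report([.4865,.1587,.207])
from workcell import bot
for n in("top","side"): d[n]=bot.read_camera(n)
cv2.imwrite("pics/v3.png",np.hstack([cv2.resize(d[n]["pixels"][a:b,c:e,::-1],(400,400),interpolation=2) for n,a,b,c,e in(("top",110,250,140,280),("side",150,310,130,290))]))
E
```

```text
t 5.8 pos [0.4876 0.158  0.2071] F [-2.3  0.4  3.3] q [ 0.26  0.17  2.12 -0.    0.85  1.91] w -0.0
tool x [ 0.997 -0.074  0.001] y [-0.074 -0.997 -0.   ] z [ 0.001  0.    -1.   ]
shift tool mm [-1.2 -0.6  0.1] turn -0.001
```

View pics/v3.png

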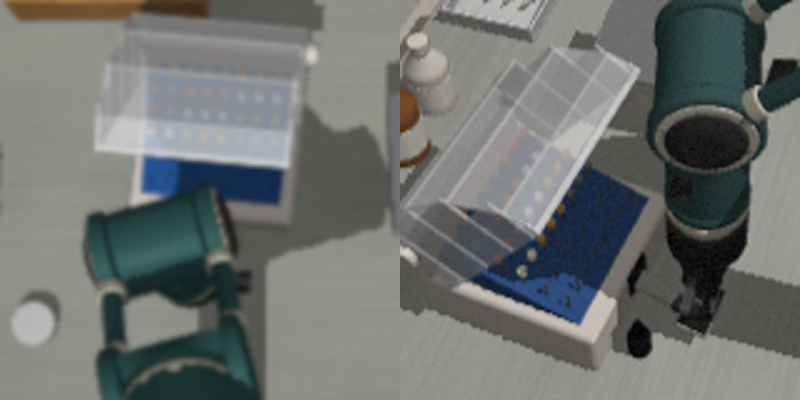

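The cover is wide open and clear of the wrist. The force is still just the spring load, so I'll go on to the stop.

{"api": "drive_tool", "payload": {
  "increments": [
    {"delta_pos": [0, 0, 1], "turn": 0, "jaw": -1},
    {"delta_pos": [0, 0, 1], "turn": 0, "jaw": -1},
    {"delta_pos": [0, 0, 0], "turn": 0, "jaw": -1}
  ]
}}

```text
time: 6.15
tool_pos: [0.4878, 0.1581, 0.2067]
tcp_rot: [3.139, -0.116, 0.001]
wrist_force: [-7.0, -2.6, 17.6]
width: 0.005
grip_force: 8.9
```

At the stop (17.6 N). I'll hold for over 3 s.

{"api": "drive_tool", "payload": {
  "increments": [
    {"delta_pos": [0, 0, 0], "turn": 0, "jaw": -1},
    {"delta_pos": [0, 0, 0], "turn": 0, "jaw": -1},
    {"delta_pos": [0, 0, 0], "turn": 0, "jaw": -1},
    {"delta_pos": [0, 0, 0], "turn": 0, "jaw": -1},
    {"delta_pos": [0, 0, 0], "turn": 0, "jaw": -1},
    {"delta_pos": [0, 0, 0], "turn": 0, "jaw": -1},
    {"delta_pos": [0, 0, 0], "turn": 0, "jaw": -1},
    {"delta_pos": [0, 0, 0], "turn": 0, "jaw": -1}
  ]
}}

```text
time: 6.82
tool_pos: [0.4878, 0.1581, 0.2067]
tcp_rot: [-3.139, 0.116, -0.002]
wrist_force: [-6.4, -1.4, 17.4]
width: 0.0
grip_force: 8.8
```

{"api": "drive_tool", "payload": {
  "increments": [
    {"delta_pos": [0, 0, 0], "turn": 0, "jaw": -1},
    {"delta_pos": [0, 0, 0], "turn": 0, "jaw": -1},
    {"delta_pos": [0, 0, 0], "turn": 0, "jaw": -1},
    {"delta_pos": [0, 0, 0], "turn": 0, "jaw": -1},
    {"delta_pos": [0, 0, 0], "turn": 0, "jaw": -1},
    {"delta_pos": [0, 0, 0], "turn": 0, "jaw": -1},
    {"delta_pos": [0, 0, 0], "turn": 0, "jaw": -1},
    {"delta_pos": [0, 0, 0], "turn": 0, "jaw": -1}
  ]
}}

```text
time: 7.48
tool_pos: [0.4878, 0.158, 0.2067]
tcp_rot: [-3.139, 0.116, -0.002]
wrist_force: [-5.6, -1.6, 17.5]
width: -0.002
grip_force: 8.8
```

{"api": "drive_tool", "payload": {
  "increments": [
    {"delta_pos": [0, 0, 0], "turn": 0, "jaw": -1},
    {"delta_pos": [0, 0, 0], "turn": 0, "jaw": -1},
    {"delta_pos": [0, 0, 0], "turn": 0, "jaw": -1},
    {"delta_pos": [0, 0, 0], "turn": 0, "jaw": -1},
    {"delta_pos": [0, 0, 0], "turn": 0, "jaw": -1},
    {"delta_pos": [0, 0, 0], "turn": 0, "jaw": -1},
    {"delta_pos": [0, 0, 0], "turn": 0, "jaw": -1},
    {"delta_pos": [0, 0, 0], "turn": 0, "jaw": -1}
  ]
}}

```text
time: 8.15
tool_pos: [0.4878, 0.1581, 0.2067]
tcp_rot: [-3.139, 0.116, -0.002]
wrist_force: [-6.6, -1.9, 16.3]
width: 0.002
grip_force: 8.8
```

{"api": "drive_tool", "payload": {
  "increments": [
    {"delta_pos": [0, 0, 0], "turn": 0, "jaw": -1},
    {"delta_pos": [0, 0, 0], "turn": 0, "jaw": -1},
    {"delta_pos": [0, 0, 0], "turn": 0, "jaw": -1},
    {"delta_pos": [0, 0, 0], "turn": 0, "jaw": -1},
    {"delta_pos": [0, 0, 0], "turn": 0, "jaw": -1},
    {"delta_pos": [0, 0, 0], "turn": 0, "jaw": -1},
    {"delta_pos": [0, 0, 0], "turn": 0, "jaw": -1},
    {"delta_pos": [0, 0, 0], "turn": 0, "jaw": -1}
  ]
}}

```text
time: 8.82
tool_pos: [0.4877, 0.158, 0.2067]
tcp_rot: [-3.139, 0.116, -0.002]
wrist_force: [-5.8, -2.3, 17.5]
width: -0.001
grip_force: 8.8
```

{"api": "drive_tool", "payload": {
  "increments": [
    {"delta_pos": [0, 0, 0], "turn": 0, "jaw": -1},
    {"delta_pos": [0, 0, 0], "turn": 0, "jaw": -1},
    {"delta_pos": [0, 0, 0], "turn": 0, "jaw": -1},
    {"delta_pos": [0, 0, 0], "turn": 0, "jaw": -1},
    {"delta_pos": [0, 0, 0], "turn": 0, "jaw": -1},
    {"delta_pos": [0, 0, 0], "turn": 0, "jaw": -1},
    {"delta_pos": [0, 0, 0], "turn": 0, "jaw": -1},
    {"delta_pos": [0, 0, 0], "turn": 0, "jaw": -1}
  ]
}}

```text
time: 9.48
tool_pos: [0.4878, 0.1581, 0.2067]
tcp_rot: [-3.139, 0.116, -0.002]
wrist_force: [-6.1, -2.5, 17.0]
width: 0.001
grip_force: 8.8
```

{"api": "drive_tool", "payload": {
  "increments": [
    {"delta_pos": [0, 0, -1], "turn": 0, "jaw": -1},
    {"delta_pos": [0, 0, -1], "turn": 0, "jaw": -1},
    {"delta_pos": [0, 0, -1.5], "turn": 0, "jaw": -1},
    {"delta_pos": [0, 0, -1.5], "turn": 0, "jaw": -1},
    {"delta_pos": [0, 0, -1.5], "turn": 0, "jaw": -1},
    {"delta_pos": [0, 0, -1.5], "turn": 0, "jaw": -1},
    {"delta_pos": [0, 0, -1.5], "turn": 0, "jaw": -1},
    {"delta_pos": [0, 0, -1.5], "turn": 0, "jaw": -1}
  ]
}}

```text
time: 10.15
tool_pos: [0.4871, 0.158, 0.2157]
tcp_rot: [3.139, -0.117, -0.001]
wrist_force: [-1.6, 0.5, 3.2]
width: 0.0
grip_force: 1.7
```

{"api": "drive_tool", "payload": {
  "increments": [
    {"delta_pos": [0, 0, -1.5], "turn": 0, "jaw": -1},
    {"delta_pos": [0, 0, -1.5], "turn": 0, "jaw": -1},
    {"delta_pos": [0, 0, -1.5], "turn": 0, "jaw": -1},
    {"delta_pos": [0, 0, -1.5], "turn": 0, "jaw": -1},
    {"delta_pos": [0, 0, -1.5], "turn": 0, "jaw": -1},
    {"delta_pos": [0, 0, -1.5], "turn": 0, "jaw": -1},
    {"delta_pos": [0, 0, -1.5], "turn": 0, "jaw": -1},
    {"delta_pos": [0, 0, -1.5], "turn": 0, "jaw": -1}
  ]
}}

```text
time: 10.82
tool_pos: [0.487, 0.158, 0.2278]
tcp_rot: [3.139, -0.117, -0.001]
wrist_force: [-3.7, 0.5, 4.1]
width: -0.0
grip_force: 2.2
```

{"api": "drive_tool", "payload": {
  "increments": [
    {"delta_pos": [0, 0, -1.5], "turn": 0, "jaw": -1},
    {"delta_pos": [0, 0, -1.5], "turn": 0, "jaw": -1},
    {"delta_pos": [0, 0, -1.5], "turn": 0, "jaw": -1},
    {"delta_pos": [0, 0, -1.5], "turn": 0, "jaw": -1},
    {"delta_pos": [0, 0, -1.5], "turn": 0, "jaw": -1},
    {"delta_pos": [0, 0, -1.5], "turn": 0, "jaw": -1},
    {"delta_pos": [0, 0, -1.5], "turn": 0, "jaw": -1},
    {"delta_pos": [0, 0, -1.5], "turn": 0, "jaw": -1}
  ]
}}

```text
time: 11.48
tool_pos: [0.4876, 0.158, 0.2401]
tcp_rot: [-3.139, 0.116, -0.002]
wrist_force: [-1.5, -0.1, 4.4]
width: -0.001
grip_force: 2.1
```

{"api": "drive_tool", "payload": {
  "increments": [
    {"delta_pos": [0, 0, -1.5], "turn": 0, "jaw": -1},
    {"delta_pos": [0, 0, -1.5], "turn": 0, "jaw": -1},
    {"delta_pos": [0, 0, -1.5], "turn": 0, "jaw": -1},
    {"delta_pos": [0, 0, -1.5], "turn": 0, "jaw": -1},
    {"delta_pos": [0, 0, -1.5], "turn": 0, "jaw": -1},
    {"delta_pos": [0, 0, -1.5], "turn": 0, "jaw": -1},
    {"delta_pos": [0, 0, -1.5], "turn": 0, "jaw": -1},
    {"delta_pos": [0, 0, -1.5], "turn": 0, "jaw": -1}
  ]
}}

```text
time: 12.15
tool_pos: [0.4877, 0.1581, 0.2522]
tcp_rot: [-3.139, 0.117, -0.003]
wrist_force: [3.7, 0.5, 3.1]
width: 0.003
grip_force: 2.0
```

{"api": "drive_tool", "payload": {
  "increments": [
    {"delta_pos": [0, 0, -1], "turn": 0, "jaw": -1},
    {"delta_pos": [0, 0, -1], "turn": 0, "jaw": -1},
    {"delta_pos": [0, 0, -1], "turn": 0, "jaw": -1},
    {"delta_pos": [0, 0, -1], "turn": 0, "jaw": -1},
    {"delta_pos": [0, 0, -1], "turn": 0, "jaw": -1},
    {"delta_pos": [0, 0, -1], "turn": 0, "jaw": -1},
    {"delta_pos": [0, 0, -1], "turn": 0, "jaw": -1},
    {"delta_pos": [0, 0, -1], "turn": 0, "jaw": -1}
  ]
}}

```text
time: 12.82
tool_pos: [0.4865, 0.1579, 0.259]
tcp_rot: [3.139, -0.116, -0.003]
wrist_force: [-0.5, 0.2, -0.4]
width: -0.001
grip_force: 0.0
```

Contact has ended at zero force, so I'll back off upward.

{"api": "drive_tool", "payload": {
  "increments": [
    {"delta_pos": [0, 0, -2], "turn": 0, "jaw": -1},
    {"delta_pos": [0, 0, -5], "turn": 0, "jaw": -1},
    {"delta_pos": [0, 0, -10], "turn": 0, "jaw": -1},
    {"delta_pos": [0, 0, -15], "turn": 0, "jaw": -1},
    {"delta_pos": [0, 0, -15], "turn": 0, "jaw": -1},
    {"delta_pos": [0, 0, -15], "turn": 0, "jaw": -1},
    {"delta_pos": [0, 0, -10], "turn": 0, "jaw": -1},
    {"delta_pos": [0, 0, 0], "turn": 0, "jaw": -1}
  ]
}}

```text
time: 13.48
tool_pos: [0.4884, 0.1583, 0.3353]
tcp_rot: [-3.138, 0.116, -0.009]
wrist_force: [0.7, -0.2, -0.1]
width: -0.001
grip_force: 0.0
```

```bash
python3 - <<'E'
from h import *
report([.4865,.1587,.207])
from workcell import bot
for n in("top","side"): d[n]=bot.read_camera(n)
cv2.imwrite("pics/v4.png",np.hstack([cv2.resize(d[n]["pixels"][a:b,c:e,::-1],(400,400),interpolation=2) for n,a,b,c,e in(("top",110,250,140,280),("side",150,310,130,290))]))
E
```

```text
t 13.48 pos [0.4884 0.1583 0.3353] F [ 0.7 -0.2 -0.1] q [0.26 0.01 2.02 0.   1.1  1.91] w -0.0
tool x [ 0.997 -0.074  0.006] y [-0.074 -0.997 -0.002] z [ 0.006  0.002 -1.   ]
shift tool mm [ -2.6   0.  128.3] turn -0.0011
```

View pics/v4.png

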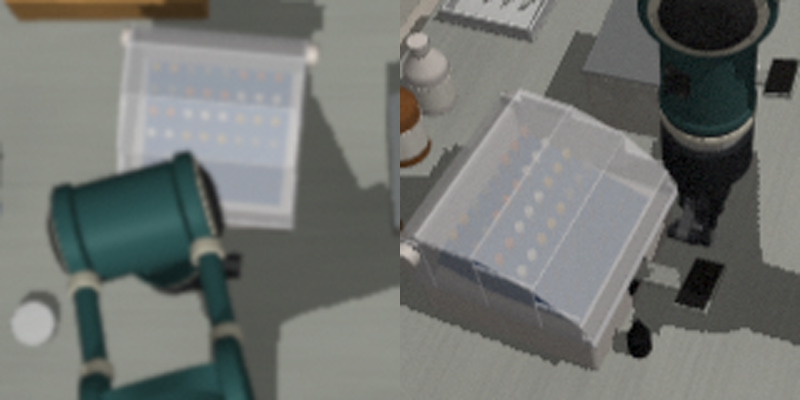

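The cover is shut, the pad is back up and the dropper hasn't moved. The gripper is clear, so I'll hand in.

```bash
python3 -c "
from workcell import bot
print(bot.finish_job())"
```

```text
the job is handed in; nothing more can be done
None
```

I pressed the bur stand lever to its stop, held the cover open for over 3 s, let it down slowly until it was shut, and handed the job in with the gripper clear; the final pictures show the cover shut and the dropper in place, but no verdict came back.

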